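# Load one coated glass plate from the stack into the sprung plate holder

## Task

Take just the top glass plate off the stack and load it, white side up, into the scanner's plate holder, so that it lies flat on the bed, centred across it, held by the spring with its two ends under the two lips; the blue jaw gives way when the end of the plate is pushed in under its lip. It is glass, so grip it lightly and press gently, and leave the other plates, the bottle, the beaker and the jar where they are.

Things in the scene. Friction and masses are not known exactly. Their poses are not given: they have to be found in the camera images.
- top_plate: the uppermost of four equal plates: pale green glass with a white coating on top, 150 mm long (its x), 60 mm wide (its y), 8 mm thick (z up), about 170 g. Origin: centre of its underside. It lies loose, slightly out of line, flat on the next plate. The glass cracks if a finger squeezes it with more than 35 N, or if all that presses on it comes to more than 90 N
- plate2: second plate of the stack, right under the top plate, same kind and size, origin at the centre of its underside; stays on the stack
- plate3: third plate of the stack, same kind and size; stays on the stack
- plate4: lowest plate of the stack, same kind and size; stays on the stack
- plinth: fixed grey block that carries the stack, 190 mm (x) by 100 mm (y), its top 50 mm above its origin, which may lie below the bench top: its height above the bench is 25 to 50 mm. The long side of the stack runs along its x
- holder: fixed plate holder: white base 270 mm (x, -120 to +150 mm) by 130 mm (y), 40 mm high, origin at its underside (up to 15 mm below the bench top). Dark bed rail along x, 44 mm wide, its top 50 mm above the origin. It carries a clamp set: a fixed aluminium stop at the -x end, a blue sprung jaw at the +x end. A plate lies between them, its long sides clear of the rail by 8 mm
- bed (a point): point on top of the bed rail, 50 mm above the holder's origin. The clamp set stands within 8 mm either way (x) of being centred on it, and its exact place is not reported: look or feel for it. Stop face and jaw face stand 147 mm apart when empty; the jaw yields 13 mm towards +x (3.4 N at first, 6 N at its firm end stop). So it holds the 150 mm plate with the jaw 3 mm back
- rail_end (a point): -x end of the bed rail's top, 115 mm from point bed; the fixed stop is the clamp part nearest to it. Stop and jaw each carry a lip, 50 mm wide (y), 8 mm over the plate's end, underside 10.5 mm and top 13.5 mm above the bed. A plate goes in under the jaw's lip nose down by about 10 degrees; its near edge passes the fixed lip only with the jaw within 2 mm of its end stop
- reagent: bystander: round amber bottle with a blue cap, 72 mm across, 150 mm high, origin under its centre
- beaker: bystander: clear beaker, 80 mm across, 90 mm high, origin under its centre
- jar: bystander: white jar, 70 mm across, 90 mm high, origin under its centre

How it is judged:
By the outcome, as a careful person would: the job done as asked, in the order asked, and still so for the second after the job is handed in, with the robot touching nothing.
It also fails if it takes over 48 s, if anything falls off the work surface, if the arm or the gripper's body presses on something with over 40 N, if the wrist force passes 120 N, or if a joint passes its speed limit or range.

## Robot

A 6-joint arm with a two-finger parallel gripper is mounted at the origin on the work surface. World frame = base frame: x ahead of the robot, y to its left, z up, the work surface at z = 0. Lengths are in m, angles in degrees, forces in N, time in s.
With the tool pointing down it reaches from about 0.3 to 0.825 m from the base axis. Payload 5.4 kg.
Tool frame: the origin (TCP) lies midway between the tips of the shut fingers; the grasp point (between the pads) lies 19 mm behind it (r.tcp_to_grasp is the distance from the TCP to the grasp point, in m); z points along the fingers, y is the line along which they close (so a half turn about z gives the same grasp; the last joint's range is limited). The gripper opens to 92 mm and grips with 3 to 60 N. Pads are 20 mm wide; open, the fingers measure 128 mm over their backs; the gripper's body (75 mm by 189 mm) begins 69 mm behind the grasp point.
Start: joints at [59.41, 9.076, 91.501, -0, 79.423, -12.038], TCP at [0.183, 0.545, 0.215] pointing down, gripper open.
Joint ranges: [-166.64, 166.64], [-54.1, 131.32], [10.49, 154.53], [-73.88, 253.88], [9.74, 151.15], [-171.62, 171.62]. Speed limits (degrees/s): [147.25, 147.25, 180, 180, 180, 180].

## Interface

Orientations are given as a 3x3 rotation matrix whose columns are the frame's x, y, z axes.
In Python, from workcell import r gives the robot as it stands.
- The arm moves only by the tool move_arm, never from a script. Its argument "motion" is a list of rows, each a list of 5 numbers: the closure, from 0 (fully open) to 1 (shut), then the shift along the tool's x, y, z in cm, then the turn about the tool's z in degrees. In form: [[fingers, tx, ty, tz, spin], ...]. A call has 1 to 20 rows; each row shifts and turns the commanded pose from where the row before left it, along the tool's axes as they then stand; what a row does not reach is not made up. A row lasts 1/10 s, in which the tool goes at most 50 mm and 8.59 degrees, less where a joint would pass 70% of its speed; a pose out of reach is approached as far as the arm can. A call is refused whole if a number of a shift passes 5 or a number of a turn 8.59, either way. A call with a gripper value outside its range is refused whole. The fingers move at their own pace and stop on an object; the grip force is fixed at half the most. Time passes only in rows, so rows that do not move let the fingers close. It gives the time, the measured TCP pose, the force, the opening and the grip force at its end, in the units of the state.
- r.read_state(): the state, without advancing time (a new reading comes with each control period).
- r.get_image(name): name is "scene" or "top"; returns a dict with "color" (384x512x3 uint8, red, green, blue), "range_z" (384x512 float32, m along the optical axis (not along the pixel's ray), 0 where there is no reading), "fovy" (degrees; the focal length in pixels is half the picture's height over the tangent of half this angle, whatever the lens; pixels are square), "cx", "cy" (the principal point, pixels), "extrinsics" (4x4, takes a point from world to camera coordinates). Camera axes: x right, y down, z forward; pixel columns grow to the right and rows downward; lengths in m; the calibration is good to about 2 mm. A picture is of the moment at which its call begins.
- r.job_done(): hands the job in; it is judged then, once.
The state is a dict: "time": time; "joint_positions": joint angles; "qvel": joint speeds; "tau": joint torques, N m; "tool_pos": TCP position; "orientation": TCP orientation; "wrist_force": force on the tool from outside, world axes, zero at the start; "torque": the same for the moment, N m; "finger_gap": finger opening in m; "grasp_force": force on a finger pad.
Only numpy, scipy, OpenCV 4.12 (cv2) and the standard library are available. Lean on these libraries where they do the work, as an engineer would, in place of code of your own. Each camera call takes 0.05 s, during which the arm holds its last target. There are 200 camera calls.

## Working session

There is one attempt and no reset: what is moved stays moved. The work goes in short steps, Python scripts to look and compute and a tool call to move; the robot and the scene stay as the last step left them, time stands still between calls to the robot, and variables do not carry over. Pictures are saved under pics/ and viewed, at most 10 in all, crops included, and the job is handed in when it is done.

Besides the shell and the picture viewer there is one more tool, called after "Request:" in YAML: its name, and indented under it one key for each argument. move_arm: Moves the arm, as the interface text tells. Its arguments: {"type":"object","properties":{"motion":{"type":"array"}},"required":["motion"]}

```bash
mkdir -p pics
cat > h.py <<'E'
import numpy as np, cv2
from workcell import r
def cloud(im):
    h,w=im["range_z"].shape; f=h/2/np.tan(np.radians(im["fovy"]/2))
    u,v=np.meshgrid(np.arange(w),np.arange(h)); z=im["range_z"]
    P=np.stack([(u-im["cx"])/f*z,(v-im["cy"])/f*z,z],-1)
    E=im["extrinsics"]; return (P-E[:3,3])@E[:3,:3]
def save(n,bgr): cv2.imwrite("pics/"+n,bgr)
E
python3 - <<'E'
from h import *
ims=[r.get_image(n) for n in("scene","top")]
np.savez("i0.npz",c0=ims[0]["color"],c1=ims[1]["color"],p0=cloud(ims[0]),p1=cloud(ims[1]),z0=ims[0]["range_z"],z1=ims[1]["range_z"])
for n,i in zip("st",ims):
    save(n+"0.png",cv2.resize(i["color"][:,:,::-1],(768,576)))
    E=i["extrinsics"];print(i["fovy"],i["cx"],i["cy"],(-E[:3,:3].T@E[:3,3]).round(3),E[:3,:3].round(3).tolist())
s=r.read_state();print(s)
E
```

```text
57.25029789696969 255.17213496209786 190.13658896199436 [ 1.126 -0.329  0.686] [[0.531, 0.847, 0.016], [0.601, -0.363, -0.712], [-0.598, 0.388, -0.702]]
44.403695852084276 257.7096719024796 187.62803631982797 [ 0.391 -0.002  1.424] [[0.009, -1.0, -0.012], [-0.986, -0.007, -0.169], [0.169, 0.014, -0.986]]
{'time': 0.1, 'joint_positions': array([ 5.94104180e+01,  9.10944461e+00,  9.15640091e+01,  7.89083433e-04,
        7.94240807e+01, -1.20376241e+01]), 'qvel': array([-0.05189311, -0.17666374, -0.08918641,  0.14834817, -0.06114585,
        0.06824427]), 'tau': array([-1.98920120e-04, -3.86502492e+01, -3.22961390e+01,  7.02778017e-02,
        3.39535705e-02, -4.28767055e-05]), 'tool_pos': array([0.18266448, 0.54461875, 0.21372171]), 'orientation': array([[-9.48034553e-01,  3.18166177e-01, -8.77926822e-04],
       [ 3.18167175e-01,  9.48033502e-01, -1.45850586e-03],
       [ 3.68256806e-04, -1.66204145e-03, -9.99998551e-01]]), 'wrist_force': array([-0.09707542, -0.45905514,  0.29777577]), 'torque': array([0.01676711, 0.02180647, 0.03731848]), 'grasp_force': 0.0, 'finger_gap': 0.09179930330807225}
```

View pics/s0.png

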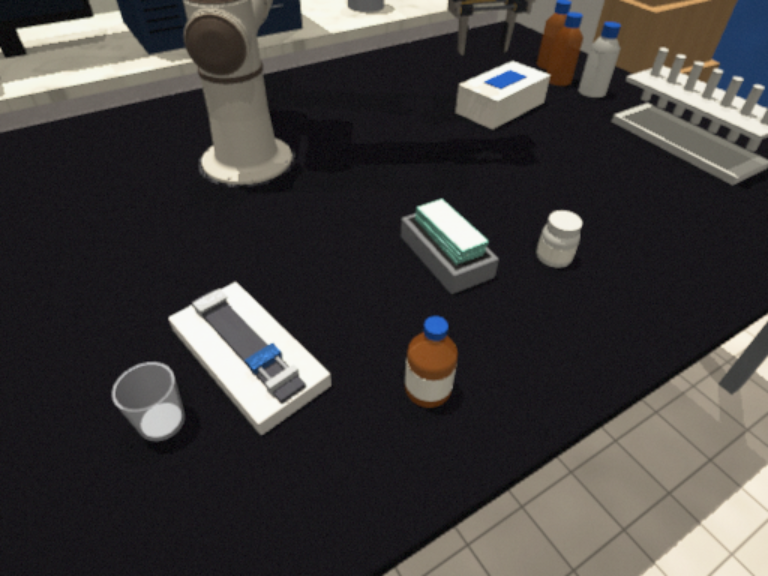

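View pics/t0.png

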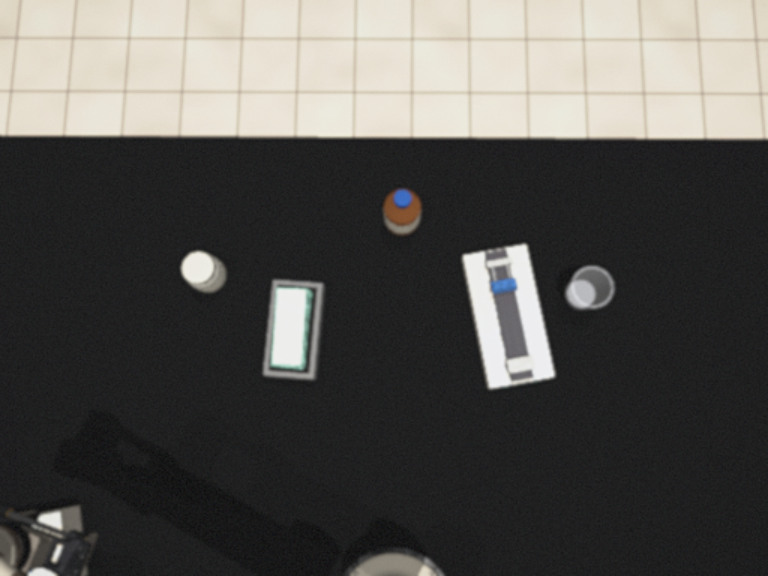

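The scene shows the stack on its grey plinth (top view, 298,328). The holder is at (510,315), with its blue jaw at the far end (503,285) and its stop at the near end (518,365). The beaker is to the right of the holder.

```bash
python3 - <<'E'
from h import *
d=np.load("i0.npz")
def rect(P):
    (c,s,a)=cv2.minAreaRect((P[:,:2]*1000).astype(np.float32)); return np.round(c,1),np.round(s,1),round(a,2)
p=d["p1"];c=d["c1"].astype(int);z=p[...,2]
hsv=cv2.cvtColor(d["c1"],cv2.COLOR_RGB2HSV).astype(int)
u,v=np.meshgrid(np.arange(512),np.arange(384))
st=(u>170)&(u<220)&(v>183)&(v<256); ho=(u>300)&(u<375)&(v>158)&(v<262)
def rep(n,m):
    P=p[m]; print(n,m.sum(),"z med/p5/p95",np.percentile(P[:,2],[5,50,95]).round(4),rect(P))
w=st&(c.min(2)>170); rep("topplate",w)
rep("plinth",st&(c.max(2)<170)&(hsv[...,1]<40)&(z>.015)&(c.max(2)>90))
rep("green",st&(hsv[...,1]>70)&(z>.02))
rep("base",ho&(c.min(2)>190)&(z>.015)&(z<.05))
rep("jaw",ho&(hsv[...,1]>120)&(hsv[...,0]>95)&(z>.01))
dark=ho&(c.max(2)<110)&(z>.03); rep("rail",dark)
print("hist holder z",np.histogram(z[ho],bins=np.arange(.015,.08,.003)))
print("hist stack z",np.histogram(z[st],bins=np.arange(.015,.11,.004)))
E
python3 - <<'E'
from h import *
d=np.load("i0.npz")
a=cv2.resize(d["c1"][155:265,300:380,::-1],None,fx=5,fy=5,interpolation=2)
b=cv2.resize(d["c0"][185:290,110:225,::-1],None,fx=3.4,fy=5*110/105,interpolation=2)
b=cv2.resize(d["c0"][185:290,110:225,::-1],(390,550),interpolation=2)
save("crop.png",np.hstack([a,b]))
E
```

```text
topplate 1050 z med/p5/p95 [0.0736 0.0783 0.083 ] (array([468.7, 149.3]), array([313.5, 134.3]), 39.59)
plinth 753 z med/p5/p95 [0.0372 0.0453 0.0501] (array([516.5, 119.5]), array([288. , 199.3]), 78.78)
green 4 z med/p5/p95 [0.0536 0.0604 0.0635] (array([592. , 167.1]), array([1.7, 5.3]), 81.87)
base 2454 z med/p5/p95 [0.025  0.0296 0.0348] (array([ 564.7, -223.7]), array([268.3, 129.9]), 10.64)
jaw 113 z med/p5/p95 [0.0491 0.0539 0.0581] (array([ 619.2, -212.9]), array([23.4, 44. ]), 12.8)
rail 582 z med/p5/p95 [0.0351 0.0397 0.0453] (array([ 541.6, -109.6]), array([251., 272.]), 11.88)
hist holder z (array([ 21,  21,  70, 434, 942, 797, 363, 353, 366, 166,  56, 115, 135,
       114,  24,   3,   0,   0,   0,   0,   0]), array([0.015, 0.018, 0.021, 0.024, 0.027, 0.03 , 0.033, 0.036, 0.039,
       0.042, 0.045, 0.048, 0.051, 0.054, 0.057, 0.06 , 0.063, 0.066,
       0.069, 0.072, 0.075, 0.078]))
hist stack z (array([  9,  14,  15,   7,  12,  18, 179, 460, 281,  36,  18,  27,  30,
        37, 143, 518, 388,  44,   3,   0,   0,   0,   0]), array([0.015, 0.019, 0.023, 0.027, 0.031, 0.035, 0.039, 0.043, 0.047,
       0.051, 0.055, 0.059, 0.063, 0.067, 0.071, 0.075, 0.079, 0.083,
       0.087, 0.091, 0.095, 0.099, 0.103, 0.107]))
```

View pics/crop.png

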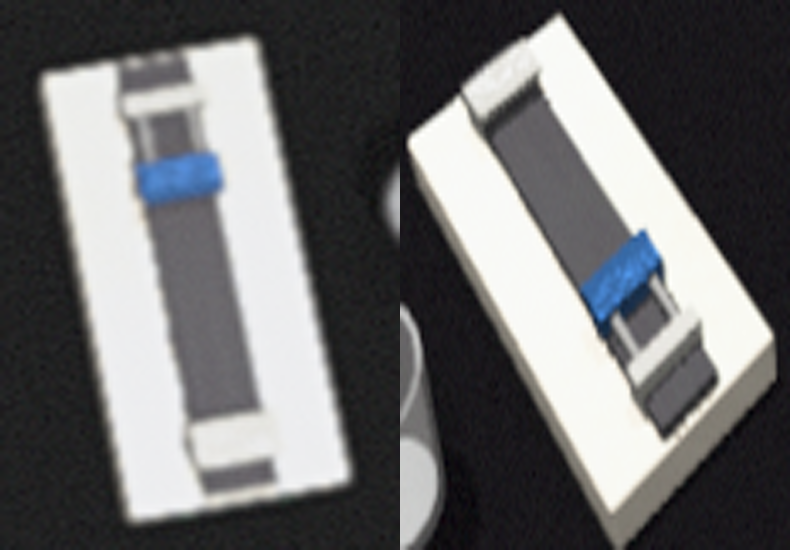

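The crop shows the stop (left, around 232,440) and the blue jaw (around 180,177) at opposite ends of the dark rail, with the guide block behind the jaw. Next I'll get exact edges by casting rays onto known planes.

```bash
cat >> h.py <<'E'
def cast(im,uv,z):
    h=im["range_z"].shape[0]; f=h/2/np.tan(np.radians(im["fovy"]/2)); E=im["extrinsics"]
    uv=np.asarray(uv,float); D=np.stack([(uv[...,0]-im["cx"])/f,(uv[...,1]-im["cy"])/f,np.ones(uv.shape[:-1])],-1)@E[:3,:3]
    C=-E[:3,:3].T@E[:3,3]; return C+D*((z-C[2])/D[...,2])[...,None]
def proj(im,P):
    h=im["range_z"].shape[0]; f=h/2/np.tan(np.radians(im["fovy"]/2)); E=im["extrinsics"]
    q=np.asarray(P)@E[:3,:3].T+E[:3,3]; return np.stack([f*q[...,0]/q[...,2]+im["cx"],f*q[...,1]/q[...,2]+im["cy"]],-1)
def big(m):
    n,l,s,c=cv2.connectedComponentsWithStats(m.astype(np.uint8)); i=1+np.argmax(s[1:,4]); return l==i
def rectc(im,m,z):   # contour through pixel centres, cast on plane; mm
    c=max(cv2.findContours(cv2.resize(m.astype(np.uint8),None,fx=8,fy=8,interpolation=0),0,1)[0],key=cv2.contourArea)[:,0]
    P=cast(im,(c+.5)/8-.5,z)[:,:2]*1000; return cv2.minAreaRect(P.astype(np.float32))
E
python3 - <<'E'
from h import *
im=r.get_image("top"); s=r.get_image("scene")
u,v=np.meshgrid(np.arange(512),np.arange(384)); c=im["color"].astype(int)
st=(u>170)&(u<220)&(v>183)&(v<256); ho=(u>300)&(u<375)&(v>158)&(v<262)
print("plate",rectc(im,big(st&(c.min(2)>165)),.0775))
print("base",rectc(im,big(ho&(c.min(2)>125)),.0296))
cs=s["color"].astype(int);us,vs=u,v
m=big((us>265)&(us<335)&(vs>125)&(vs<185)&(cs.min(2)>165)); print("plate scene",rectc(s,m,.0775))
b=rectc(im,big(ho&(c.min(2)>125)),.0296); (cx,cy),(w,h),a=b
if w<h:a-=90
a=np.radians(a);ax=np.array([np.cos(a),np.sin(a)]); o=np.array([cx,cy])-15*ax; n=np.array([-ax[1],ax[0]])
print("axis deg",np.degrees(a),"origin",o)
for nm,I in(("top",im),("scene",s)):
  for z in(.0396,.0531):
    t=np.arange(-115,130,1.); prof=0
    for y in(-12,-8,-4,0,4,8,12):
        P=np.c_[(o+t[:,None]*ax+y*n)/1000,np.full(len(t),z)]; q=proj(I,P).astype(np.float32)
        prof=prof+cv2.remap(I["color"],q[:,None,0],q[:,None,1],1)[:,0].astype(float)/7
    br=prof[:,0]; bl=prof[:,2]-prof[:,0]
    print(nm,z,"grey",[(int(x),int(k)) for x,k in zip(t[15:60:2],br[15:60:2])],"\n blue",[(int(x),int(k)) for x,k in zip(t[165:215:2],bl[165:215:2])])
for q in(("rail",-20),("rail",20)):
    t=np.arange(-34,35,1.);P=np.c_[(o+q[1]*ax+t[:,None]*n)/1000,np.full(len(t),.0396)];w=proj(im,P).astype(np.float32)
    print(list(zip(t.astype(int).tolist(),cv2.remap(im["color"],w[:,None,0],w[:,None,1],1)[:,0,0].tolist()))[5:-5:2])
E
```

```text
plate ((533.5280151367188, 203.98690795898438), (62.22050857543945, 151.2679901123047), 87.95674133300781)
base ((564.6307373046875, -223.35931396484375), (276.30230712890625, 137.0718994140625), 10.604691505432129)
plate scene ((534.0321655273438, 204.6536102294922), (62.143672943115234, 151.25601196289062), 87.94732666015625)
axis deg 10.604691505432129 origin [ 549.88693305 -226.11979149]
top 0.0396 grey [(-100, 144), (-98, 184), (-96, 217), (-94, 229), (-92, 231), (-90, 231), (-88, 231), (-86, 231), (-84, 231), (-82, 231), (-80, 231), (-78, 231), (-76, 229), (-74, 219), (-72, 191), (-70, 148), (-68, 117), (-66, 102), (-64, 102), (-62, 105), (-60, 106), (-58, 106), (-56, 106)] 
 blue [(50, 0), (52, 0), (54, 0), (56, 5), (58, 19), (60, 43), (62, 70), (64, 89), (66, 101), (68, 107), (70, 113), (72, 116), (74, 118), (76, 119), (78, 119), (80, 117), (82, 106), (84, 84), (86, 50), (88, 19), (90, 2), (92, 0), (94, 0), (96, 0), (98, 0)]
top 0.0531 grey [(-100, 147), (-98, 187), (-96, 218), (-94, 229), (-92, 232), (-90, 231), (-88, 231), (-86, 231), (-84, 231), (-82, 231), (-80, 231), (-7
[... 1466 characters left out ...]
 (94, 11), (96, 1), (98, 0)]
[(-29, 238), (-27, 237), (-25, 227), (-23, 205), (-21, 163), (-19, 130), (-17, 107), (-15, 107), (-13, 106), (-11, 107), (-9, 109), (-7, 109), (-5, 108), (-3, 108), (-1, 107), (1, 106), (3, 105), (5, 105), (7, 106), (9, 106), (11, 106), (13, 106), (15, 106), (17, 103), (19, 103), (21, 120), (23, 158), (25, 201), (27, 227), (29, 236)]
[(-29, 238), (-27, 236), (-25, 226), (-23, 206), (-21, 163), (-19, 129), (-17, 109), (-15, 105), (-13, 104), (-11, 107), (-9, 107), (-7, 107), (-5, 107), (-3, 107), (-1, 107), (1, 105), (3, 107), (5, 107), (7, 106), (9, 105), (11, 105), (13, 106), (15, 104), (17, 106), (19, 115), (21, 151), (23, 191), (25, 226), (27, 236), (29, 239)]
```

Request:
move_arm:
  motion:
    - [1,0,0,0,-8.3]
    - [1,0,0,0,-8.3]
    - [1,-3.02,-2.73,0,0]
    - [1,-3.02,-2.73,0,0]
    - [1,-3.02,-2.73,0,0]
    - [1,-3.02,-2.73,0,0]
    - [1,-3.02,-2.73,0,0]
    - [1,-3.02,-2.73,0,0]
    - [1,-3.02,-2.73,0,0]
    - [1,-3.02,-2.73,0,0]
    - [1,-3.02,-2.73,0,0]
    - [1,-3.02,-2.73,0,0]
    - [1,-3.02,-2.73,0,0]
    - [1,-3.02,-2.73,0,0]
    - [1,0,0,4,0]
    - [1,0,0,4,0]
    - [1,0,0,3.5,0]
    - [1,0,0,0,0]
    - [1,0,0,0,0]

```text
time: 2.1
tool_pos: [0.5339, 0.2054, 0.0999]
orientation: [[-0.999, 0.034, -0.001], [0.034, 0.999, -0.0], [0.001, -0.0, -1.0]]
wrist_force: [0.1, -0.3, 1.0]
finger_gap: 0.0003
grasp_force: 0.0
```

Request:
move_arm:
  motion:
    - [1,0,0,1.2,0]
    - [1,0,0,0.8,0]
    - [1,0,0,0.15,0]
    - [1,0,0,0.1,0]
    - [1,0,0,0,0]
    - [1,0,0,0,0]

```text
time: 2.7
tool_pos: [0.5349, 0.2056, 0.0793]
orientation: [[-0.999, 0.034, 0.002], [0.034, 0.999, 0.0], [-0.002, 0.0, -1.0]]
wrist_force: [-3.8, 0.1, 9.6]
finger_gap: 0.0008
grasp_force: 4.5
```

Request:
move_arm:
  motion:
    - [1,0,0,0.1,0]
    - [1,0,0,0,0]
    - [1,0,0,0,0]

```text
time: 3.0
tool_pos: [0.5349, 0.2056, 0.0792]
orientation: [[-0.999, 0.034, 0.002], [0.034, 0.999, -0.0], [-0.002, -0.0, -1.0]]
wrist_force: [-6.6, -0.8, 15.2]
finger_gap: 0.0007
grasp_force: 7.6
```

Request:
move_arm:
  motion:
    - [1,0,0,-1.5,0]
    - [0,0,-0.12,0,0]
    - [0,0,0,0,0]
    - [0,0,0,0,0]
    - [0,0,0,0,0]
    - [0,0,0,0,0]
    - [0,0,0,0,0]
    - [0,0,0,0,0]
    - [0,0,0,0,0]

```text
time: 3.9
tool_pos: [0.5339, 0.2042, 0.091]
orientation: [[-0.999, 0.034, -0.0], [0.034, 0.999, -0.0], [0.0, -0.0, -1.0]]
wrist_force: [-0.2, -0.7, -0.3]
finger_gap: 0.0626
grasp_force: 0.0
```

Request:
move_arm:
  motion:
    - [0,0,0,0,0]
    - [0,0,0,0,0]
    - [0,0,0,0,0]
    - [0,0,0,0,0]
    - [0,0,0,1.0,0]
    - [0,0,0,0.8,0]
    - [0,0,0,0,0]
    - [0,0,0,0,0]

```text
time: 4.7
tool_pos: [0.5335, 0.2041, 0.0725]
orientation: [[-0.999, 0.034, -0.001], [0.034, 0.999, -0.0], [0.001, -0.0, -1.0]]
wrist_force: [-0.4, -0.2, 0.0]
finger_gap: 0.0919
grasp_force: 0.0
```

Request:
move_arm:
  motion:
    - [0,0,0,-0.05,0]
    - [1,0,0,0,0]
    - [1,0,0,0,0]
    - [1,0,0,0,0]
    - [1,0,0,0,0]
    - [1,0,0,0,0]
    - [1,0,0,0,0]
    - [1,0,0,0,0]
    - [1,0,0,0,0]

```text
time: 5.6
tool_pos: [0.534, 0.2041, 0.0737]
orientation: [[-0.999, 0.034, 0.0], [0.034, 0.999, -0.0], [-0.0, -0.0, -1.0]]
wrist_force: [0.1, 0.5, 0.8]
finger_gap: 0.0594
grasp_force: 30.0
```

Request:
move_arm:
  motion:
    - [1,0,0,-0.3,0]
    - [1,0,0,-1.0,0]
    - [1,0,0,-2,0]
    - [1,0,0,-3,0]
    - [1,0,0,-3,0]
    - [1,0,0,-2,0]
    - [1,0,0,0,0]
    - [1,0,0,0,0]

```text
time: 6.4
tool_pos: [0.5338, 0.2041, 0.1864]
orientation: [[-0.999, 0.034, 0.0], [0.034, 0.999, 0.0], [-0.0, 0.0, -1.0]]
wrist_force: [-0.4, 0.2, -2.7]
finger_gap: 0.0595
grasp_force: 30.0
```

Run:
```python
from h import *
s=r.get_image("scene"); save("lift.png",cv2.resize(s["color"][60:220,220:400,::-1],None,fx=3,fy=3,interpolation=2))
t=r.get_image("top"); c=t["color"].astype(int)
u,v=np.meshgrid(np.arange(512),np.arange(384))
S=r.read_state();print(S["tool_pos"],S["grasp_force"],S["wrist_force"],S["joint_positions"].round(1))
save("lift_t.png",cv2.resize(t["color"][150:290,120:280,::-1],None,fx=3,fy=3,interpolation=2))
```

```text
[0.53279062 0.20395377 0.18475721] 29.99889761209488 [-0.53582753  0.39105371 -2.71387091] [  8.8   9.9  94.    0.   76.3 -79.2]
```

View pics/lift.png

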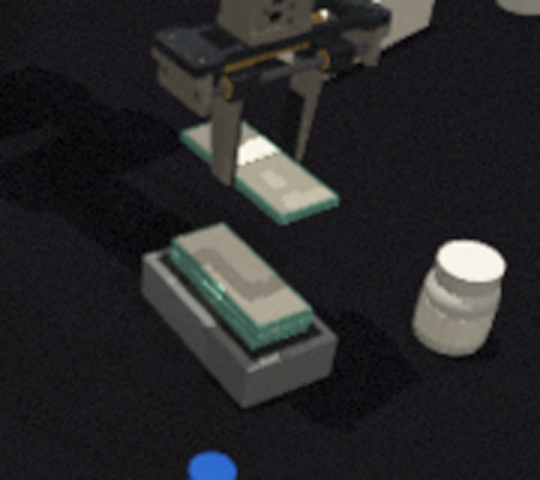

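The top plate alone is lifted and level; the other three remain on the plinth. Now I'll carry it to the holder.

Request:
move_arm:
  motion:
    - [1,0,0,0,-6.3]
    - [1,0,0,0,-6.3]
    - [1,0.4,-2,0,0]
    - [1,0.6,-3.4,0,0]
    - [1,0.7,-3.8,0,0]
    - [1,0.7,-3.8,0,0]
    - [1,0.7,-3.8,0,0]
    - [1,0.7,-3.8,0,0]
    - [1,0.7,-3.8,0,0]
    - [1,0.7,-3.8,0,0]
    - [1,0.7,-3.8,0,0]
    - [1,0.7,-3.7,0,0]
    - [1,0.7,-3.4,0,0]
    - [1,0.7,-2.14,0,0]
    - [1,0,-1.3,0,0]
    - [1,0,0,4,0]
    - [1,0,0,4,0]
    - [1,0,0,2.6,0]
    - [1,0,0,0,0]
    - [1,0,0,0,0]

```text
time: 8.5
tool_pos: [0.5339, -0.2281, 0.0804]
orientation: [[-0.983, -0.185, -0.001], [-0.185, 0.983, 0.001], [0.001, 0.001, -1.0]]
wrist_force: [0.2, -0.0, -2.1]
finger_gap: 0.0594
grasp_force: 30.0
```

Run:
```python
from h import *
s=r.get_image("scene"); t=r.get_image("top")
a=cv2.resize(s["color"][165:300,100:240,::-1],(400,386),interpolation=2)
b=cv2.resize(t["color"][150:270,290:390,::-1],(322,386),interpolation=2)
save("pre.png",np.hstack([a,b]))
S=r.read_state();print(S["tool_pos"],S["orientation"].round(4).tolist(),S["wrist_force"],S["joint_positions"].round(1))
```

```text
[ 0.53536846 -0.22929504  0.08266688] [[-0.9827, -0.1852, 0.0029], [-0.1852, 0.9827, -0.0019], [-0.0025, -0.0024, -1.0]] [ 0.30289027  0.34102423 -3.6086076 ] [ -35.1   17.7   97.     0.    65.1 -135.7]
```

View pics/pre.png

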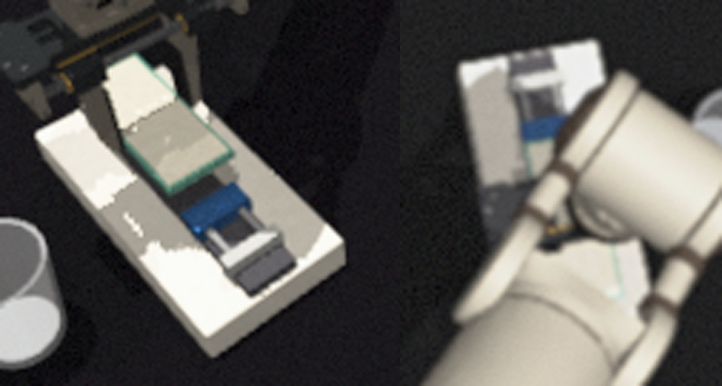

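Scene crop: the plate is level over the bed, its nose just short of the blue jaw (about 203,167 against 190,205). I'll measure the nose edge and sides in the holder frame.

```bash
cat >> h.py <<'E'
A=np.radians(10.6); AX=np.array([np.cos(A),np.sin(A)]); NN=np.array([-AX[1],AX[0]]); O=np.array([549.9,-226.1])
def hf(p): d=np.asarray(p)[:2]*1000-O; return (d@AX).round(1),(d@NN).round(1)
def line(I,x,y,z):
    x,y=np.broadcast_arrays(np.asarray(x,float),np.asarray(y,float))
    P=np.c_[(O+x[:,None]*AX+y[:,None]*NN)/1000,np.full(len(x),z)]; q=proj(I,P).astype(np.float32)
    return cv2.remap(I["color"],q[:,None,0],q[:,None,1],1)[:,0].astype(int)
E
python3 - <<'E'
from h import *
s=r.get_image("scene"); S=r.read_state(); print(S["tool_pos"],hf(S["tool_pos"]),S["wrist_force"])
zt=S["tool_pos"][2]+.0056
t=np.arange(40,76,1.5)
for y in(-20,0,20): print("x",y,[(float(a),*b) for a,b in zip(t,line(s,t,y,zt).tolist())])
w=np.r_[np.arange(-38,-22,1.5),np.arange(22,38,1.5)]
for x in(20,45): print("y",x,[(float(a),*b) for a,b in zip(w,line(s,x,w,zt).tolist())])
E
```

```text
[ 0.53546554 -0.22944585  0.08289287] (np.float64(-14.8), np.float64(-0.6)) [ 0.86795939 -0.9821215  -2.32684651]
x -20 [(40.0, 201, 193, 172), (41.5, 201, 192, 172), (43.0, 200, 191, 172), (44.5, 198, 190, 170), (46.0, 197, 190, 170), (47.5, 198, 190, 170), (49.0, 198, 190, 171), (50.5, 198, 191, 171), (52.0, 198, 190, 171), (53.5, 197, 188, 169), (55.0, 192, 184, 166), (56.5, 175, 175, 157), (58.0, 152, 163, 145), (59.5, 120, 145, 128), (61.0, 91, 125, 110), (62.5, 72, 107, 93), (64.0, 67, 99, 87), (65.5, 63, 92, 80), (67.0, 57, 78, 70), (68.5, 50, 60, 56), (70.0, 44, 45, 45), (71.5, 43, 43, 44), (73.0, 42, 42, 43), (74.5, 42, 41, 43)]
x 0 [(40.0, 199, 192, 171), (41.5, 200, 193, 173), (43.0, 201, 194, 173), (44.5, 201, 195, 173), (46.0, 201, 194, 173), (47.5, 200, 193, 173), (49.0, 200, 193, 173), (50.5, 201, 193, 173), (52.0, 201, 193, 173), (53.5, 201, 193, 174), (55.0, 191, 188, 168), (56.5, 177, 180, 161), (58.0, 154, 170, 150), (59.5, 120, 152, 133), (61.0, 94, 138, 119), (62.5, 80, 120, 104), (64.0, 69, 101, 88), (65.5, 62, 88, 77), (67.0, 55, 72, 66), (68.5, 49, 54, 53), (7
[... 942 characters left out ...]
4, 144), (26.5, 139, 153, 135), (28.0, 139, 158, 141), (29.5, 174, 186, 168), (31.0, 201, 203, 187), (32.5, 201, 196, 182), (34.0, 172, 167, 154), (35.5, 153, 148, 137), (37.0, 150, 145, 134)]
y 45 [(-38.0, 114, 111, 105), (-36.5, 72, 71, 69), (-35.0, 45, 45, 49), (-33.5, 49, 57, 55), (-32.0, 60, 79, 71), (-30.5, 74, 106, 92), (-29.0, 99, 131, 114), (-27.5, 138, 159, 140), (-26.0, 174, 179, 159), (-24.5, 194, 189, 169), (-23.0, 197, 189, 169), (22.0, 203, 194, 174), (23.5, 201, 194, 174), (25.0, 191, 189, 169), (26.5, 164, 175, 155), (28.0, 142, 162, 143), (29.5, 141, 158, 142), (31.0, 167, 170, 157), (32.5, 184, 179, 167), (34.0, 187, 181, 168), (35.5, 187, 181, 167), (37.0, 182, 176, 163)]
```

Request:
move_arm:
  motion:
    - [1,0.3,0.08,0,0]
    - [1,0,0,1.2,0]
    - [1,0,0,0.7,0]
    - [1,0,0,0.3,0]
    - [1,0,0,0,0]
    - [1,0,0,0,0]

```text
time: 9.25
tool_pos: [0.5308, -0.2285, 0.0585]
orientation: [[-0.983, -0.185, -0.0], [-0.185, 0.983, 0.0], [0.0, 0.0, -1.0]]
wrist_force: [-0.1, -0.6, -1.8]
finger_gap: 0.0589
grasp_force: 30.0
```

Request:
move_arm:
  motion:
    - [1,0,0,0.2,0]
    - [1,0,0,0.2,0]
    - [1,0,0,0.2,0]
    - [1,0,0,0,0]
    - [1,0,0,0,0]

```text
time: 9.75
tool_pos: [0.5315, -0.2288, 0.0532]
orientation: [[-0.983, -0.185, 0.001], [-0.185, 0.983, -0.001], [-0.001, -0.001, -1.0]]
wrist_force: [1.7, 0.1, 2.0]
finger_gap: 0.0593
grasp_force: 30.0
```

Request:
move_arm:
  motion:
    - [1,0,0,0.15,0]
    - [1,0,0,0.1,0]
    - [1,0,0,0,0]
    - [1,0,0,0,0]

```text
time: 10.15
tool_pos: [0.5315, -0.2288, 0.0511]
orientation: [[-0.983, -0.185, 0.001], [-0.185, 0.983, -0.001], [-0.001, -0.001, -1.0]]
wrist_force: [2.2, 1.4, 7.0]
finger_gap: 0.0591
grasp_force: 30.0
```

Run:
```python
from h import *
s=r.get_image("scene"); 
save("tilt.png",cv2.resize(s["color"][175:290,110:230,::-1],None,fx=5,fy=5,interpolation=2))
S=r.read_state();print(S["tool_pos"],hf(S["tool_pos"]),S["wrist_force"],S["torque"])
```

```text
[ 0.5315711  -0.22875436  0.05112611] (np.float64(-18.5), np.float64(0.8)) [1.68107748 1.86237764 6.65858863] [0.30526105 0.05917943 0.03741252]
```

View pics/tilt.png

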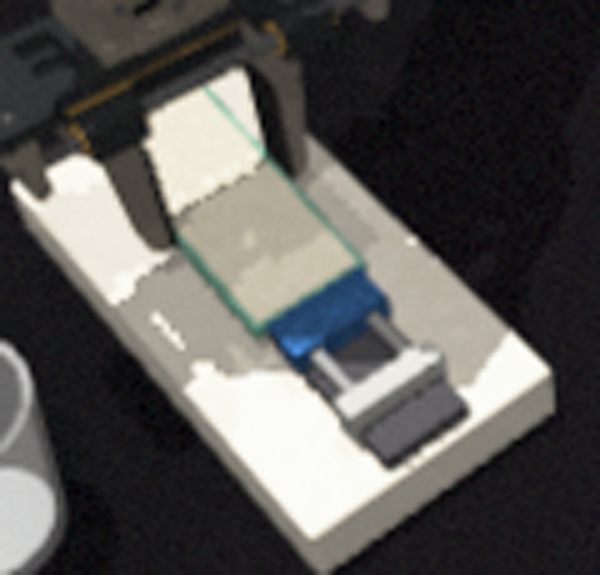

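Run:
```python
from h import *
s=r.get_image("scene")
for z in(.044,.048,.050,.052,.056,.060):
    t=np.arange(40,76,1.)
    for y in (-10,10):
        L=line(s,t,y,z); R=L[:,0]; i=np.argmax(R<130); print(z,y,"nose white edge x",t[i])
```

```text
0.044 -10 nose white edge x 51.0
0.044 10 nose white edge x 52.0
0.048 -10 nose white edge x 54.0
0.048 10 nose white edge x 54.0
0.05 -10 nose white edge x 56.0
0.05 10 nose white edge x 56.0
0.052 -10 nose white edge x 57.0
0.052 10 nose white edge x 57.0
0.056 -10 nose white edge x 61.0
0.056 10 nose white edge x 61.0
0.06 -10 nose white edge x 64.0
0.06 10 nose white edge x 64.0
```

Request:
move_arm:
  motion:
    - [1,0,0,0.1,0]
    - [1,0,0,0.05,0]
    - [1,0,0,0,0]
    - [1,0,0,0,0]

```text
time: 10.65
tool_pos: [0.5316, -0.2288, 0.051]
orientation: [[-0.983, -0.185, 0.001], [-0.185, 0.983, -0.001], [-0.001, -0.001, -1.0]]
wrist_force: [-2.6, 4.0, 16.1]
finger_gap: 0.0592
grasp_force: 30.0
```

Request:
move_arm:
  motion:
    - [1,0,0,-0.12,0]
    - [1,-0.3,0,0,0]
    - [1,-0.3,0,0,0]
    - [1,-0.3,0,0,0]
    - [1,-0.2,0,0,0]
    - [1,0,0,0,0]
    - [1,0,0,0,0]

```text
time: 11.35
tool_pos: [0.541, -0.2273, 0.0505]
orientation: [[-0.983, -0.185, -0.002], [-0.185, 0.983, -0.001], [0.002, -0.001, -1.0]]
wrist_force: [-4.0, -0.8, 8.5]
finger_gap: 0.0595
grasp_force: 30.0
```

Request:
move_arm:
  motion:
    - [1,-0.2,0,0,0]
    - [1,-0.2,0,0,0]
    - [1,-0.2,0,0,0]
    - [1,0,0,0,0]
    - [1,0,0,0,0]

```text
time: 11.85
tool_pos: [0.5453, -0.2264, 0.0503]
orientation: [[-0.983, -0.185, -0.005], [-0.185, 0.983, -0.001], [0.006, -0.0, -1.0]]
wrist_force: [-9.5, -1.5, 11.4]
finger_gap: 0.0595
grasp_force: 30.0
```

Request:
move_arm:
  motion:
    - [1,-0.2,0,0,0]
    - [1,-0.2,0,0,0]
    - [1,-0.2,0,0,0]
    - [1,0,0,0,0]
    - [1,0,0,0,0]

```text
time: 12.35
tool_pos: [0.5507, -0.2254, 0.05]
orientation: [[-0.983, -0.185, -0.006], [-0.185, 0.983, -0.001], [0.007, 0.0, -1.0]]
wrist_force: [-9.7, -2.3, 10.1]
finger_gap: 0.0591
grasp_force: 30.0
```

Run:
```python
from h import *
s=r.get_image("scene"); 
save("push.png",cv2.resize(s["color"][175:290,110:230,::-1],None,fx=5,fy=5,interpolation=2))
S=r.read_state();print(S["tool_pos"],hf(S["tool_pos"]),S["wrist_force"],S["torque"])
```

```text
[ 0.55075742 -0.22537373  0.05001933] (np.float64(1.0), np.float64(0.6)) [-9.46870786 -2.42082615 10.00993319] [-0.49318574  1.93786183 -0.00459317]
```

View pics/push.png

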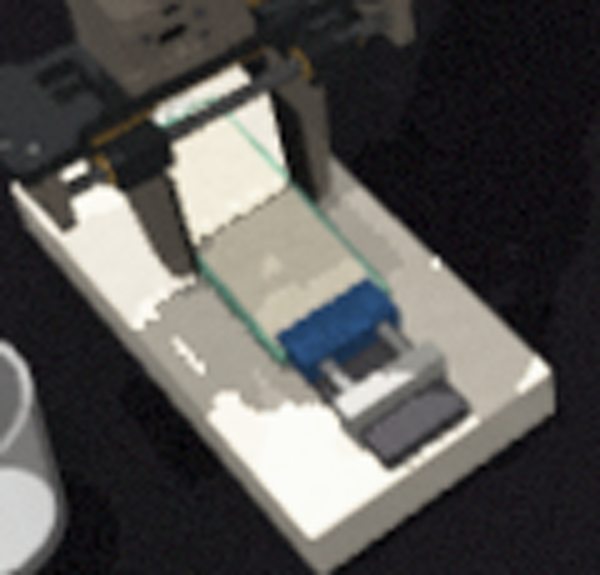

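The nose is now under the blue lip and the jaw is being pushed back. I'll continue to its end stop.

Request:
move_arm:
  motion:
    - [1,-0.2,0,0,0]
    - [1,-0.2,0,0,0]
    - [1,-0.1,0,0,0]
    - [1,0,0,0,0]
    - [1,0,0,0,0]

```text
time: 12.9
tool_pos: [0.5553, -0.2242, 0.0482]
orientation: [[-0.983, -0.185, -0.007], [-0.185, 0.983, -0.001], [0.007, 0.001, -1.0]]
wrist_force: [-7.1, -4.1, 0.4]
finger_gap: 0.059
grasp_force: 30.0
```

Request:
move_arm:
  motion:
    - [1,-0.1,0,0,0]
    - [1,0,0,0,0]
    - [1,0,0,0,0]

```text
time: 13.2
tool_pos: [0.5558, -0.2241, 0.048]
orientation: [[-0.983, -0.185, -0.008], [-0.185, 0.983, -0.0], [0.008, 0.001, -1.0]]
wrist_force: [-7.5, -4.5, 0.2]
finger_gap: 0.0593
grasp_force: 30.0
```

Request:
move_arm:
  motion:
    - [1,-0.05,0,0.1,0]
    - [1,0,0,0.1,0]
    - [1,0,0,0,0]
    - [1,0,0,0,0]

```text
time: 13.6
tool_pos: [0.5559, -0.224, 0.046]
orientation: [[-0.983, -0.185, -0.009], [-0.185, 0.983, -0.0], [0.009, 0.001, -1.0]]
wrist_force: [-9.1, -3.3, 1.5]
finger_gap: 0.0596
grasp_force: 30.0
```

Request:
move_arm:
  motion:
    - [1,0,0,0.1,0]
    - [1,0,0,0.05,0]
    - [1,0,0,0,0]
    - [1,0,0,0,0]

```text
time: 14.0
tool_pos: [0.556, -0.2239, 0.0446]
orientation: [[-0.983, -0.185, -0.008], [-0.185, 0.983, -0.0], [0.008, 0.001, -1.0]]
wrist_force: [-9.6, -4.8, 1.8]
finger_gap: 0.0594
grasp_force: 30.0
```

Request:
move_arm:
  motion:
    - [1,0,0,0.1,0]
    - [1,0,0,0,0]
    - [1,0,0,0,0]

```text
time: 14.3
tool_pos: [0.5561, -0.2239, 0.0436]
orientation: [[-0.983, -0.185, -0.008], [-0.185, 0.983, -0.0], [0.008, 0.001, -1.0]]
wrist_force: [-8.9, -3.3, 1.2]
finger_gap: 0.0594
grasp_force: 30.0
```

Request:
move_arm:
  motion:
    - [1,0,0,0.1,0]
    - [1,0,0,0,0]
    - [1,0,0,0,0]

```text
time: 14.6
tool_pos: [0.5561, -0.2239, 0.0433]
orientation: [[-0.983, -0.185, -0.008], [-0.185, 0.983, -0.0], [0.008, 0.001, -1.0]]
wrist_force: [-11.0, -4.6, 5.6]
finger_gap: 0.0592
grasp_force: 30.0
```

Request:
move_arm:
  motion:
    - [1,0.2,0,0,0]
    - [1,0.2,0,0,0]
    - [1,0.2,0,0,0]
    - [1,0,0,0,0]
    - [1,0,0,0,0]

```text
time: 15.1
tool_pos: [0.5526, -0.2245, 0.0437]
orientation: [[-0.983, -0.185, -0.003], [-0.185, 0.983, -0.0], [0.003, 0.0, -1.0]]
wrist_force: [-4.8, -3.2, -0.5]
finger_gap: 0.0594
grasp_force: 30.0
```

Request:
move_arm:
  motion:
    - [1,0.2,0,0,0]
    - [1,0.2,0,0,0]
    - [1,0,0,0,0]
    - [1,0,0,0,0]

```text
time: 15.5
tool_pos: [0.5493, -0.225, 0.044]
orientation: [[-0.983, -0.185, -0.001], [-0.185, 0.983, -0.0], [0.001, 0.0, -1.0]]
wrist_force: [-3.5, -4.2, -1.1]
finger_gap: 0.0594
grasp_force: 30.0
```

Request:
move_arm:
  motion:
    - [1,0.2,0,0.05,0]
    - [1,0.1,0,0,0]
    - [1,0,0,0,0]
    - [1,0,0,0,0]

```text
time: 15.9
tool_pos: [0.5469, -0.2254, 0.0438]
orientation: [[-0.983, -0.185, -0.0], [-0.185, 0.983, -0.0], [0.0, 0.0, -1.0]]
wrist_force: [-3.5, -3.7, -1.1]
finger_gap: 0.0592
grasp_force: 30.0
```

Run:
```python
from h import *
s=r.get_image("scene"); 
save("seat.png",cv2.resize(s["color"][170:290,105:230,::-1],None,fx=5,fy=5,interpolation=2)[:, :])
S=r.read_state();print(S["tool_pos"],hf(S["tool_pos"]),S["wrist_force"],S["torque"])
```

```text
[ 0.54685616 -0.22545306  0.04374002] (np.float64(-2.9), np.float64(1.2)) [-3.32409811 -3.49978226 -0.63478052] [-0.48853639  0.60446467 -0.13523689]
```

View pics/seat.png

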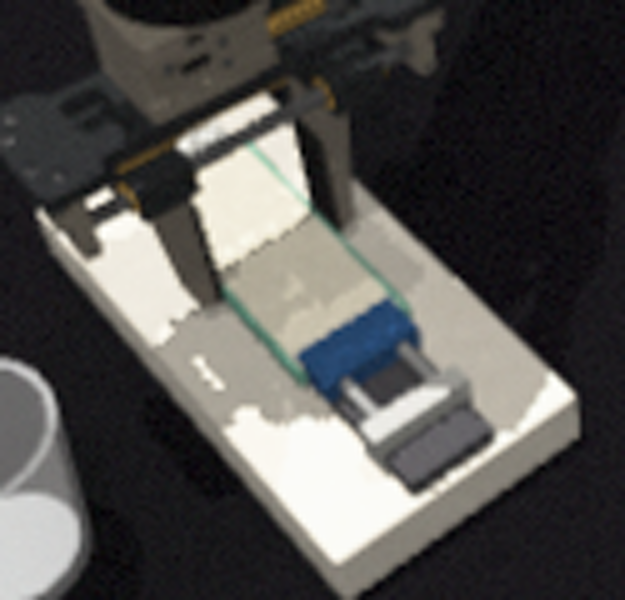

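Request:
move_arm:
  motion:
    - [1,0.1,-0.05,0,0]
    - [1,0.1,-0.05,0,0]
    - [1,0,0,0,0]
    - [1,0,0,0,0]

```text
time: 16.35
tool_pos: [0.5462, -0.2258, 0.0438]
orientation: [[-0.983, -0.185, 0.002], [-0.185, 0.983, 0.001], [-0.002, 0.001, -1.0]]
wrist_force: [4.5, 4.2, -3.5]
finger_gap: 0.059
grasp_force: 30.0
```

Request:
move_arm:
  motion:
    - [1,0.1,0,0,0]
    - [1,0,0,0,0]
    - [1,0,0,0,0]

```text
time: 16.65
tool_pos: [0.5461, -0.2258, 0.0438]
orientation: [[-0.983, -0.185, 0.004], [-0.185, 0.983, 0.001], [-0.004, 0.001, -1.0]]
wrist_force: [7.5, 4.8, -6.1]
finger_gap: 0.0594
grasp_force: 30.0
```

The tail has reached the stop. I'll ease the load, release, back off and look.

Request:
move_arm:
  motion:
    - [1,-0.12,0.02,0,0]
    - [1,0,0,0,0]
    - [0,0,0,0,0]
    - [0,0,0,0,0]
    - [0,0,0,0,0]
    - [0,0,0,0,0]
    - [0,0,0,0,0]
    - [0,0,0,-1,0]
    - [0,0,0,-3,0]
    - [0,0,0,-5,0]
    - [0,0,0,-5,0]
    - [0,5,0,-3,0]
    - [0,5,0,0,0]
    - [0,5,0,0,0]
    - [0,0,5,0,0]
    - [0,0,5,0,0]
    - [0,0,5,0,0]
    - [0,0,5,0,0]
    - [0,0,0,0,0]

```text
time: 18.55
tool_pos: [0.3671, -0.0521, 0.2101]
orientation: [[-0.982, -0.191, 0.001], [-0.191, 0.982, 0.001], [-0.001, 0.001, -1.0]]
wrist_force: [0.6, -0.5, -0.6]
finger_gap: 0.0921
grasp_force: 0.0
```

Run:
```python
from h import *
s=r.get_image("scene");t=r.get_image("top")
a=cv2.resize(s["color"][175:295,105:230,::-1],(480,460),interpolation=2)
b=cv2.resize(t["color"][155:265,300:375,::-1],(314,460),interpolation=2)
save("fin.png",np.hstack([a,b]))
z=.0396
for nm,I in(("top",t),("scene",s)):
  w=np.arange(-42,43,2.)
  for x in(-40,30): print(nm,x,[(int(a),*b) for a,b in zip(w,line(I,x,w,z+.008)[:,[0,2]].tolist()) if abs(a)>20])
  q=np.arange(-84,-60,2.);print(nm,"tail",[(int(a),*b) for a,b in zip(q,line(I,q,0,z+.0135).tolist())])
  q=np.arange(54,76,2.);print(nm,"nose",[(int(a),*b) for a,b in zip(q,line(I,q,0,z+.0135).tolist())])
P=cloud(t)
for x0,x1 in((-60,-30),(-30,0),(0,30),(30,55)):
    d=P[...,:2]*1000-O; X=d@AX;Y=d@NN; m=(X>x0)&(X<x1)&(abs(Y)<20)&(t["range_z"]>0); print(x0,np.median(P[m][:,2]).round(4),m.sum())
S=r.read_state();print(S["tool_pos"],S["time"])
```

```text
top -40 [(-42, 237, 239), (-40, 237, 239), (-38, 237, 239), (-36, 236, 238), (-34, 234, 236), (-32, 230, 233), (-30, 223, 227), (-28, 219, 224), (-26, 221, 225), (-24, 229, 230), (-22, 235, 233), (22, 236, 227), (24, 235, 226), (26, 229, 222), (28, 210, 208), (30, 181, 185), (32, 181, 179), (34, 198, 193), (36, 225, 217), (38, 234, 228), (40, 237, 232), (42, 237, 232)]
top 30 [(-42, 236, 238), (-40, 236, 239), (-38, 236, 239), (-36, 236, 238), (-34, 233, 235), (-32, 228, 231), (-30, 218, 223), (-28, 217, 223), (-26, 220, 226), (-24, 229, 232), (-22, 234, 235), (22, 236, 236), (24, 233, 234), (26, 223, 227), (28, 207, 216), (30, 182, 195), (32, 187, 191), (34, 202, 199), (36, 227, 224), (38, 235, 233), (40, 238, 237), (42, 238, 236)]
top tail [(-84, 224, 224, 221), (-82, 224, 223, 221), (-80, 223, 222, 220), (-78, 220, 220, 218), (-76, 218, 218, 214), (-74, 218, 217, 211), (-72, 220, 219, 210), (-70, 228, 228, 218), (-68, 233, 234, 224), (-66, 236, 237, 227), (-64, 236, 237, 227), (-62, 236, 237, 227)]
top nose [(54, 238, 238, 237), (56, 238, 238, 236), (58, 233, 233, 230), (60, 213, 
[... 814 characters left out ...]
229), (34, 245, 241), (36, 249, 244), (38, 249, 245), (40, 249, 245), (42, 249, 244)]
scene tail [(-84, 230, 230, 227), (-82, 231, 231, 228), (-80, 225, 224, 219), (-78, 220, 218, 210), (-76, 215, 213, 205), (-74, 205, 203, 196), (-72, 189, 187, 179), (-70, 183, 181, 168), (-68, 198, 195, 176), (-66, 224, 222, 205), (-64, 246, 245, 233), (-62, 249, 248, 237)]
scene nose [(54, 249, 250, 245), (56, 250, 250, 246), (58, 249, 249, 246), (60, 243, 245, 243), (62, 207, 218, 226), (64, 124, 156, 193), (66, 70, 117, 173), (68, 59, 108, 169), (70, 59, 110, 172), (72, 59, 109, 172), (74, 61, 113, 178)]
-60 0.0489 142
-30 0.0485 139
0 0.0478 137
30 0.0483 117
[ 0.36820753 -0.05588597  0.21032539] 18.65
```

View pics/fin.png

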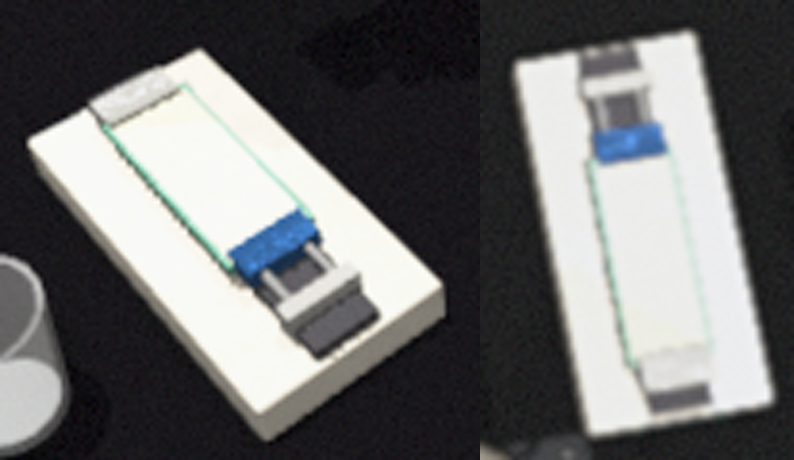

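The final picture shows the plate flat under both lips, with the blue jaw about 3 mm back (lip edge at 63 mm, was 60). It is within about 1 mm of centre across the rail, and the arm is clear.

```bash
python3 -c "
from workcell import r
print(r.job_done())"
```

```text
the job is handed in; nothing more can be done
None
```

I loaded the top plate into the holder white side up and handed the job in at about 18.7 s. It lies flat with both ends under the lips, the jaw about 3 mm back, and within about 1 mm of centre. I didn't touch the bottle, beaker, jar or the other three plates.

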